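# Clamp a circuit board with the square key

### The job

Slide the circuit-board carrier fully home against the fixture's two rear stops and its side stop; then take the square-ended key from its stand, push it fully into the socket of the slanted star knob and, with the key, turn the knob clockwise as far as it goes so that the toe clamps the board. Leave the key standing in the knob and the board still home; do not touch the knob with the gripper or arm, and leave the solder spool and the bottle where they are.

Things in the scene. Friction and masses are not known exactly. Their poses are not given: they have to be found in the camera images.
- fixture: fixed clamping fixture on the blue mat (mat top z = 0.002). Aluminium plate 12 mm thick, x -115..125, y +-110 mm in its frame; origin on its underside, z up, +x to the rear, away from the robot (yaw within 0.3). Behind the rear stops a grey wedge block (x 52..120, y +-35, up to 95 mm high) carries the star knob on a slope facing up and towards the robot
- rear_stops (a point): point on the plate's top midway between the faces of two steel rear stops, 22 mm high above the plate: faces at x = 45 mm of the fixture, each 20 mm wide, centred 41 mm to either side (y = -48 and 34 mm). Axes as the fixture's
- side_stop (a point): foot of the face of the steel side stop, on the plate's top: face at y = 85 mm of the fixture, looking to -y, 30 mm wide, centred at x = -15 mm, 22 mm high. Axes as the fixture's
- toe_tip (a point): middle of the front lower edge of the steel clamping toe (30 mm wide), at x = 30, y = 0 of the fixture; its underside is 22 mm above the plate with the screw at 0 and comes down 8.75 mm per rad onto the board's rear edge (12 mm thick)
- board_home (a point): point on the fixture plate's top where the board carrier's origin is when it is home against all three stops: (-15, 10, 12) mm in the fixture's frame; axes as the fixture's
- board: circuit board in a black carrier lying loose on the fixture plate, short of the stops and askew; 120 (x) by 150 (y) by 12 mm thick, about 0.35 kg; origin at the centre of its underside. On top: three connectors in a row, 14 mm deep and 12 to 14 mm high, at x = -42, y -58..56 mm; two cans 12 mm wide, 16 mm high at x = -18, y = -52 and -36 mm
- stand: grey block 70 x 70 x 45 mm, fixed on the mat left or right of the fixture, with a square hole 19 mm wide and 38 mm deep in the middle of its top, in which the key stands; origin at the centre of its underside
- key: square key 170 mm long, 0.28 kg, standing tip down in the stand: origin at the middle of its tip, z along it towards the handle's top. Steel shank 16 x 16 mm square from 0 to 85 mm (first 5 mm tapered to 11 mm), then a black square handle 30 x 30 mm from 85 to 170 mm, its flats in line with the shank's; x and y are square to the flats
- key_tip (a point): middle of the key's tip (the key's origin); axes as the key's
- star_knob: black star knob, four lobes on its diagonals, 78 mm across lobes, 36 mm thick, a steel square socket in its middle; origin on its axis at the slope, (85, 0, 75) mm in the fixture's frame; z along its axis, outwards, leaning 30 degrees from vertical towards the fixture's -x (to the robot); x and y square to the socket's sides, turning with the screw
- socket_mouth (a point): centre of the mouth of the star knob's socket, 36 mm out along its axis from the knob's origin, (67, 0, 106) mm in the fixture's frame; axes as the knob's, z out of the socket. The socket is 18.5 mm square and 32 mm deep; a key left alone in it droops by up to 0.15 rad
- clamp_screw (a joint): angle of the star knob in rad: grows as the knob is turned clockwise, seen looking into the socket; starts between 0 and 0.3, end stop (clamped) at 1.2; friction keeps it where it is left. At 0 the knob's y axis is along the fixture's y
- spool: bystander: bare metal solder spool standing on its flange, 66 mm in diameter, 60 mm high; origin at the centre of its underside; on the other side of the fixture from the stand
- bottle: bystander: white jar with black cap, 64 mm in diameter, 110 mm high; origin at the centre of its underside; to the left rear
Things that resemble listed ones, but are neither listed nor needed, are in the scene too. Of the things that look like the key, the larger one is meant. Of the things that look like the board, the larger one is meant.

How it is judged:
By the outcome, as a careful person would: the job done as asked, in the order asked, and still so for the second after the job is handed in, with the robot touching nothing.
It also fails if it takes over 67 s, if anything falls off the work surface, if the arm or the gripper's body presses on something with over 40 N, if the wrist force passes 120 N, or if a joint passes its speed limit or range.

### The arm

A 6-joint arm with a two-finger parallel gripper is mounted at the origin on the work surface. World frame = base frame: x ahead of the robot, y to its left, z up, the work surface at z = 0. Lengths are in mm, angles in degrees, forces in N, time in s.
With the tool pointing down it reaches from about 300 to 850 mm from the base axis. Payload 4.2 kg.
Tool frame: the origin (TCP) lies midway between the tips of the shut fingers; the grasp point (between the pads) lies 19 mm behind it (env.hold_point_z is the z of the grasp point in the tool frame, in mm); z points along the fingers, y is the direction in which the jaws open and shut (so a half turn about z gives the same grasp; the last joint's range is limited). The gripper opens to 91 mm and grips with 3 to 60 N. Pads are 32 mm wide; open, the fingers measure 118 mm over their backs; the gripper's body (76 mm by 178 mm) begins 60 mm behind the grasp point.
Start: joints at [65.489, 18.312, 89.639, -0, 72.044, -1.146], TCP at [228.044, 527.863, 213.976] pointing down, gripper open.
Joint ranges: [-177.97, 177.97], [-48.28, 115.42], [12.27, 149.76], [-77.06, 257.06], [2.81, 150.46], [-146.56, 146.56]. Speed limits (degrees/s): [147.25, 147.25, 180, 180, 180, 180].

### API

Orientations are given as [roll, pitch, yaw] about the fixed x, y, z axes, in that order (R = Rz(yaw) Ry(pitch) Rx(roll)).
In Python, from workcell import env, grab_frame, camera_params, spotter gives the robot as it stands. The module is installed in compiled form; this text tells all that it offers.
- The arm moves only by the shell command python3 -m jog 'ROWS' [FORCE]. ROWS is text: rows parted by semicolons, each of 7 numbers parted by spaces: the turn, a rotation vector about the world's x, y, z in units of 5 degrees (1.0 is 5 degrees), then the shift along the world's x, y, z in units of 25 mm (1.0 is 25 mm), then the opening, from 0 (shut) to 1 (fully open). A call has 1 to 5 rows; each row is the pose to reach, as a shift and turn from the pose commanded when the call began; what a row does not reach only later rows make up. A row lasts 1/8 s, in which the tool goes at most 62.5 mm and 10.7 degrees, less where a joint would pass 70% of its speed; a pose out of reach is approached as far as the arm can. A call with a gripper value outside its range is refused whole. The fingers move at their own pace and stop on an object; FORCE is the grip in N (left out, the last holds). Time passes only in rows, so rows that repeat a pose let the fingers close. It gives the time, the measured TCP pose, the force and the opening at its end, in the units of the state.
- env.state(): the state, without advancing time (a new reading comes with each control period).
- grab_frame(name): name is "side" or "top" or "wrist"; returns the picture (480x640x3 uint8, red, green, blue); there is no depth.
- camera_params(name): a dict with "K" (3x3 intrinsics, pixels), "rvec" (rotation vector, rad) and "tvec" (3), from world to camera coordinates, as OpenCV has them. Camera axes: x right, y down, z forward; pixel columns grow to the right and rows downward; lengths in mm; the calibration is good to about 2 mm. A picture is of the moment at which its call begins: read the wrist's pose just before it. camera_params takes no time and is no camera call; for the wrist camera it gives the pose at the moment of the call.
- env.job_done(): hands the job in, once; it reports no verdict.
Trained networks look in the newest picture that a camera, given by its name, has taken for a name from the list of things; names that differ only in an ending like _2 or _b are one class to them, and where a whole thing is asked for, a point or a joint stands for the part that bears it (a point fixed in the world has none). Each returns a list of dicts, best first, with "conf" (0 to 1); they miss things now and then, are a little off and sometimes report something else, mostly with a low value. They report only what shows in the picture. A call takes as long as a camera call. They do not tell look-alikes from the thing itself.
- spotter.look_for(query, camera): "box" ([left, top, width, height] in pixels, round what is visible of it).
- spotter.trace(query, camera): "region" (480x640 bool, what is visible of it) and "box" ([left, top, width, height] in pixels, round what is visible of it).
The state is a dict: "time_s": time; "qpos": joint angles; "qvel": joint speeds; "effort": joint torques, N m; "ee_pos": TCP position; "ee_rot": TCP orientation; "force": force on the tool from outside, world axes, zero at the start; "torque": the same for the moment, N m; "gripper_width": finger opening in mm.
Only numpy, scipy, OpenCV 4.12 (cv2) and the standard library are available. Lean on these libraries where they do the work, as an engineer would, in place of code of your own. Each camera call takes 0.05 s, during which the arm holds its last target. There are 200 camera calls.

## Working session

There is one attempt and no reset: what is moved stays moved. The work goes in short steps, Python scripts to look and compute and a shell command to move; the robot and the scene stay as the last step left them, time stands still between calls to the robot, and variables do not carry over. Pictures are saved under pics/ and viewed, about 8 in all and at most 12, crops included, and the job is handed in when it is done.

```bash
mkdir -p pics; cat > h.py <<'E'
import numpy as np, cv2
from scipy.spatial.transform import Rotation as R
from workcell import env, grab_frame, camera_params, spotter
def save(n,f): cv2.imwrite('pics/'+f,cv2.cvtColor(n,cv2.COLOR_RGB2BGR))
def proj(P,cam):
    c=cam if isinstance(cam,dict) else camera_params(cam)
    return cv2.projectPoints(np.array(P,float).reshape(-1,1,3),np.array(c['rvec'],float),np.array(c['tvec'],float),np.array(c['K'],float),None)[0].reshape(-1,2)
def unproj(px,cam,z):
    c=cam if isinstance(cam,dict) else camera_params(cam)
    Rm=cv2.Rodrigues(np.array(c['rvec'],float))[0]; o=-Rm.T@np.array(c['tvec'],float).ravel()
    px=np.array(px,float).reshape(-1,2); d=(np.linalg.inv(np.array(c['K']))@np.c_[px,np.ones(len(px))].T).T@Rm
    return o+d*((z-o[2])/d[:,2])[:,None]
E
python3 - <<'E'
from h import *
a=grab_frame('top');b=grab_frame('side')
save(a,'top.png');save(b,'side.png')
for cam in('top','side'):
    c=camera_params(cam);Rm=cv2.Rodrigues(np.array(c['rvec'],float))[0];print(cam,c['K'][0],-Rm.T@np.array(c['tvec']).ravel(),Rm[2])
    for q in('board','key','stand','star_knob','spool','bottle','fixture'):
        for r in spotter.look_for(q,cam)[:3]: print(q,np.round(r['box']),round(r['conf'],2))
print(env.state(),env.hold_point_z)
E
```

```text
top [475.18315401   0.         320.98210148] [ 302.56170827  -18.94276069 1187.07287428] [ 2.03196979e-01 -5.44362471e-04 -9.79137728e-01]
board [301. 210.  69.  52.] 0.9
board [212. 212.  48.  45.] 0.8
key [440. 266.  28.  20.] 0.73
key [476. 309.  21.  10.] 0.48
stand [419. 257.  41.  39.] 0.94
spool [168. 260.  35.  29.] 0.75
bottle [167. 168.  34.  32.] 0.82
fixture [280. 158. 106. 117.] 0.82
side [437.36537031   0.         320.9747    ] [ 452.35412782 -716.52468882  853.83877994] [ 0.06268923  0.66359617 -0.74545971]
board [307. 236.  51.  55.] 0.91
board [308. 180.  35.  34.] 0.72
board [373. 229.  33.  30.] 0.33
key [274. 317.  24.  44.] 0.87
key [234. 377.  17.  38.] 0.7
stand [263. 344.  51.  46.] 0.58
star_knob [370. 231.  34.  27.] 0.73
star_knob [296. 221. 110.  86.] 0.55
star_knob [366. 252.   9.  13.] 0.37
spool [275. 148.  19.  34.] 0.95
bottle [354. 130.  19.  45.] 0.66
fixture [276. 315.  24.  46.] 0.7
fixture [297. 222. 111.  84.] 0.56
fixture [370. 227.  34.  31.] 0.28
{'time_s': 0.8, 'qpos': array([ 6.54882317e+01,  1.83087200e+01,  8.96407097e+01, -1.01391085e-03,
        7.20418501e+01, -1.14532764e+00]), 'qvel': array([ 0.02793277, -0.05423076, -0.00807115, -0.03355708, -0.02075489,
       -0.0044739 ]), 'effort': array([ 6.93944803e-04, -4.12299120e+01, -2.32219774e+01,  7.27060181e-02,
        3.74716823e-02,  2.68564072e-06]), 'ee_pos': array([228.05425171, 527.85235448, 213.99622814]), 'ee_rot': array([1.79991301e+02, 1.13867291e-03, 1.56633872e+02]), 'force': array([0.01562622, 0.76769435, 0.11316944]), 'torque': array([ 0.03982382, -0.03931496, -0.00557456]), 'gripper_width': 91.36831261933521} -18.8
```

View pics/top.png

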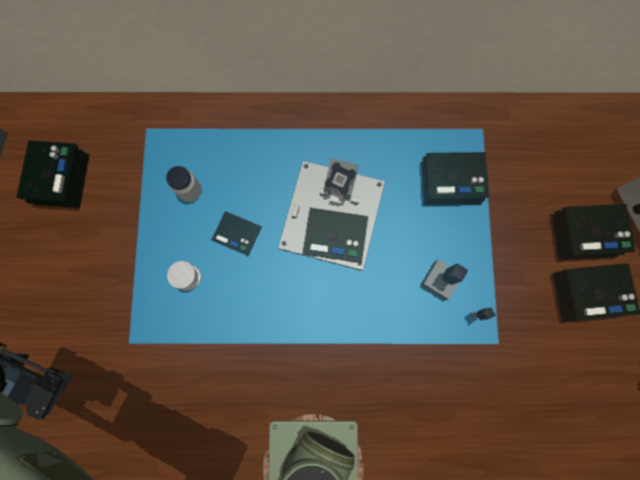

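View pics/side.png

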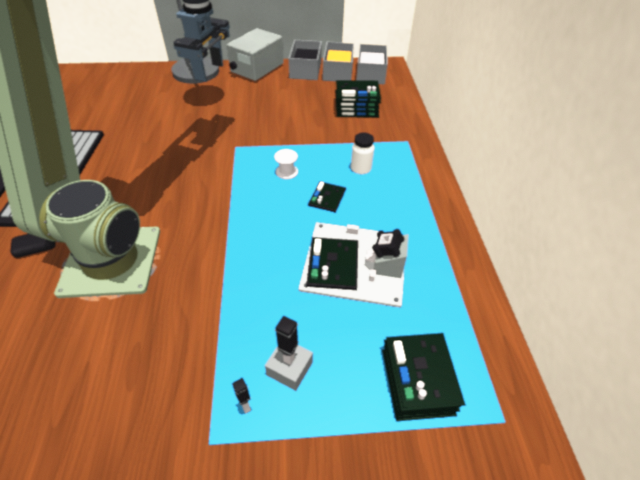

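Top picture: fixture plate at about (332,215), with the board on it at (335,233). The stand is at (440,280) with the tall key, whose handle is at (455,272). The spool is at (184,276) and the bottle at (184,184). Look-alikes:
- **Key:** the small key at (480,315).
- **Board:** the small board at (236,233) and the stacks at (455,180), (590,230), (595,292) and (50,172).

I choose the key at (455,272), which stands in the stand and is the larger, and the board at (335,233), which lies on the plate.

```bash
python3 - <<'E'
from h import *
print('plate corners',unproj([[302,163],[384,183],[360,270],[280,250]],'top',14).round())
for n,p,z in(('stand top',[440,280],45),('keytop',[457,270],165),('spool',[184,276],60),('bottlecap',[178,177],110),('smallkey',[480,315],20)): print(n,unproj(p,'top',z).round())
c=camera_params('wrist');s=env.state();Rm=cv2.Rodrigues(np.array(c['rvec'],float))[0];o=-Rm.T@np.array(c['tvec']).ravel()
Rt=R.from_euler('xyz',s['ee_rot'],degrees=True).as_matrix()
print('cam in tool',Rt.T@(o-s['ee_pos']),'axes in tool rows',(Rm@Rt).round(3),np.array(c['K']))
a=grab_frame('top')
save(cv2.resize(a[140:330,270:510],(800,633),interpolation=cv2.INTER_CUBIC)[:600],'crop1.png')
E
```

```text
plate corners [[ 738.   30.   14.]
 [ 684. -182.   14.]
 [ 458. -117.   14.]
 [ 508.   83.   14.]]
stand top [[ 430. -306.   45.]]
keytop [[ 438. -314.  165.]]
spool [[437. 306.  60.]]
bottlecap [[667. 320. 110.]]
smallkey [[ 348. -405.   20.]]
cam in tool [  69.02240244    0.75955655 -171.24484298] axes in tool rows [[-0.001  1.    -0.001]
 [-0.968 -0.001 -0.25 ]
 [-0.25   0.001  0.968]] [[409.10573375   0.         318.69774649]
 [  0.         409.10573375 239.0292805 ]
 [  0.           0.           1.        ]]
```

View pics/crop1.png

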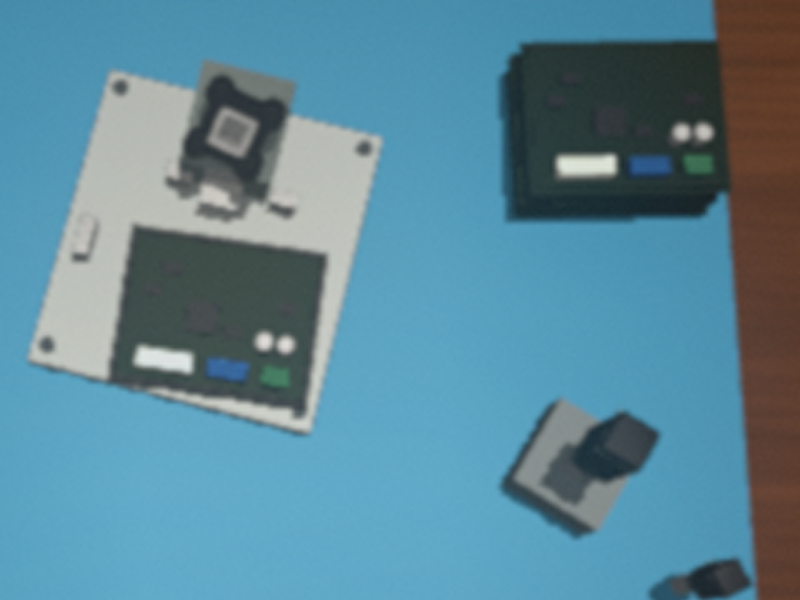

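The crop confirms the choice: the tall key stands in the grey stand, the small one is at bottom right, and the board on the plate is short of the stops. I'm moving over the fixture for a closer look with the wrist camera.

```bash
python3 -m jog '0 0 1 1.5 -2 1 1; 0 0 2 3 -4 2 1; 0 0 2 4.5 -6 3 1; 0 0 2 6 -8 3.4 1; 0 0 2 7.5 -10 3.4 1' ; python3 -m jog '0 0 0 1.5 -2 0 1; 0 0 0 3 -4 0 1; 0 0 0 4.5 -6 0 1; 0 0 0 6 -8 0 1; 0 0 0 7.5 -10 0 1'; python3 -m jog '0 0 0 1.5 -2 0 1; 0 0 0 2.6 -3.9 0 1; 0 0 0 2.6 -3.9 0 1; 0 0 0 2.6 -3.9 0 1'
```

```text
time_s: 1.48
ee_pos: [408.0, 288.4, 299.8]
ee_rot: [179.9, 0.1, 166.7]
force: [0.4, 0.5, -0.4]
gripper_width: 91.3
time_s: 2.1
ee_pos: [595.3, 37.8, 298.6]
ee_rot: [180.0, 0.0, 166.6]
force: [-0.4, 0.9, -0.4]
gripper_width: 91.6
time_s: 2.6
ee_pos: [658.9, -57.6, 298.1]
ee_rot: [180.0, -0.1, 166.6]
force: [0.1, -0.4, 0.7]
gripper_width: 91.3
```

```bash
python3 - <<'E'
from h import *
c=camera_params('wrist');a=grab_frame('wrist');save(a,'w1.png')
import pickle;pickle.dump((c,a),open('w1.pkl','wb'))
for q in('board','star_knob','fixture'):
    for r in spotter.look_for(q,'wrist')[:3]: print(q,np.round(r['box']),round(r['conf'],2))
E
```

```text
board [213.  25. 161. 133.] 0.79
board [474.   1. 122.  92.] 0.78
star_knob [278. 188.  75.  72.] 0.66
fixture [214.  23. 213. 250.] 0.95
```

View pics/w1.png

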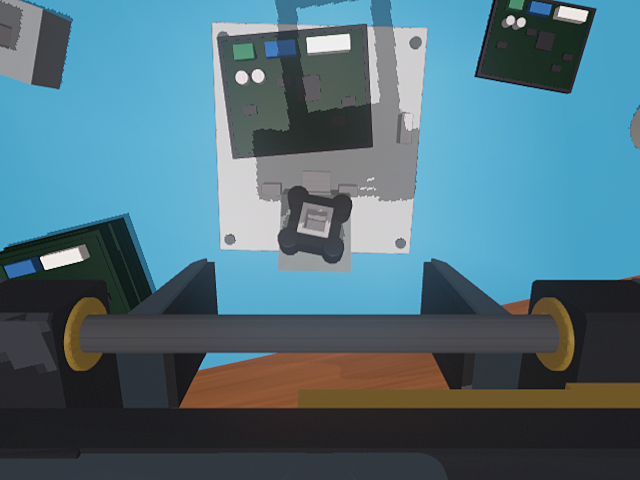

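The wrist view is clear: plate corners near (214,23), (427,27), (409,255) and (220,249); board at (218..372, 25..158); socket at (315,220).

```bash
python3 - <<'E'
from h import *
import pickle;c,a=pickle.load(open('w1.pkl','rb'))
g=cv2.cvtColor(a,cv2.COLOR_RGB2GRAY)
def ref(p,w=5): return cv2.cornerSubPix(g,np.float32(p).reshape(-1,1,2),(w,w),(-1,-1),(3,50,.01)).reshape(-1,2)
def fit(loc,W):
    loc=np.array(loc,float)[:,:2];W=W[:,:2]
    A=(W-W.mean(0));B=loc-loc.mean(0)
    th=np.arctan2((B[:,0]*A[:,1]-B[:,1]*A[:,0]).sum(),(A*B).sum());Rm=np.array([[np.cos(th),-np.sin(th)],[np.sin(th),np.cos(th)]])
    t=W.mean(0)-Rm@loc.mean(0);return t,np.degrees(th),(W-(loc@Rm.T+t)).round(1)
pc=ref([[213,23],[427,27],[409,255],[220,249]]);print(pc)
t,th,res=fit([[-115,-110],[-115,110],[125,110],[125,-110]],unproj(pc,c,14));print('fixture',t,th,res.tolist())
bc=ref([[218,38],[366,25],[373,147],[233,158]]);print(bc)
tb,tbh,res=fit([[-60,-75],[-60,75],[60,75],[60,-75]],unproj(bc,c,26));print('board',tb,tbh,res.tolist())
Rf=R.from_euler('z',th,degrees=True).as_matrix();F=np.array([*t,2])
print('board in fix',(np.array([*tb,14])-F)@Rf, tbh-th)
# check socket: project mouth for theta
n=np.array([-.5,0,.866])
for thk in(0,.1,.2,.3):
    q=R.from_rotvec(-thk*n).as_matrix()@R.from_euler('y',-30,degrees=True).as_matrix()
    P=np.array([[x,y,36] for x,y in((9.25,9.25),(9.25,-9.25),(-9.25,-9.25),(-9.25,9.25))])@q.T+[85,0,75]
    print(thk,proj(P@Rf.T+F,c).round(0).tolist())
p=proj((np.array([[45,-48,34],[45,34,34],[-15,85,34],[67,0,106.2]])@Rf.T+F),c);print(p.round())
im=cv2.resize(a[165:275,255:375],None,fx=5,fy=5,interpolation=cv2.INTER_CUBIC);save(im,'knob.png')
np.save('fix.npy',[*t,th])
E
```

```text
[[211.75029   22.428066]
 [426.65674   27.75403 ]
 [409.       255.      ]
 [220.       249.      ]]
fixture [599.75002867 -44.18025894] -14.840603804783882 [[0.8, 0.6], [-0.3, -1.4], [0.6, -0.3], [-1.0, 1.0]]
[[215.5058    37.22938 ]
 [367.64465   24.184345]
 [372.50378  146.50714 ]
 [232.45537  158.58337 ]]
board [548.55356106 -53.00932277] -8.76190719780553 [[0.5, -0.7], [1.1, 0.4], [-1.0, -0.2], [-0.5, 0.4]]
board in fix [-47.2272663  -21.64753987  12.        ] 6.078696606978353
0 [[325.0, 230.0], [304.0, 229.0], [305.0, 210.0], [325.0, 210.0]]
0.1 [[324.0, 231.0], [303.0, 228.0], [306.0, 209.0], [326.0, 211.0]]
0.2 [[323.0, 232.0], [303.0, 227.0], [307.0, 208.0], [327.0, 212.0]]
0.3 [[322.0, 232.0], [302.0, 226.0], [309.0, 207.0], [328.0, 214.0]]
[[271. 184.]
 [348. 186.]
 [400. 129.]
 [315. 220.]]
```

View pics/knob.png

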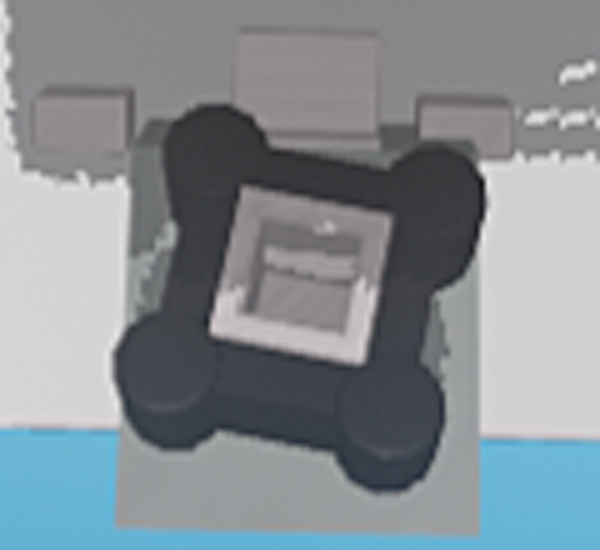

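Fixture origin is (599.8, -44.2) with yaw -14.8°. The board is 32 mm short in x and y and askew by 6°, and the knob starts at about 0.2 rad. The predicted socket matches the crop (centre (303,274) against (300,275)). First I push the board to the rear with half-open fingers.

```bash
cat >> h.py <<'E'
def FR():
    x,y,th=np.load('fix.npy');return np.array([x,y,2.]),R.from_euler('z',th,degrees=True)
def go(p,Rt=None,fix=True,s=None):
    "print jog units from the measured pose to TCP target p (fixture or world frame), Rt a Rotation in world"
    s=s or env.state();o,r=FR();w=r.apply(p)+o if fix else np.array(p,float)
    cur=R.from_euler('xyz',s['ee_rot'],degrees=True)
    rv=np.degrees((Rt*cur.inv()).as_rotvec())/5 if Rt is not None else np.zeros(3)
    print('world',w.round(1),'turn',rv.round(2),'shift',((w-s['ee_pos'])/25).round(2),'t',s['time_s'])
def down(yaw): return R.from_euler('xyz',[180,0,yaw],degrees=True)
E
python3 - <<'E'
from h import *
go([-145,-12,17],down(165.16))
_,r=FR();print('fx unit',r.apply([1,0,0]),'fy',r.apply([0,1,0]))
E
```

```text
world [456.5 -18.6  19. ] turn [-0.    0.01 -0.31] shift [ -8.09   1.51 -11.2 ] t 2.8
fx unit [ 0.96664212 -0.25613085  0.        ] fy [0.25613085 0.96664212 0.        ]
```

```bash
python3 -m jog '0 0 -0.3 -2.2 0.4 0 0.6; 0 0 -0.3 -4.4 0.8 0 0.6; 0 0 -0.3 -6.6 1.2 -0.6 0.6; 0 0 -0.3 -8.1 1.5 -2 0.6; 0 0 -0.3 -8.1 1.5 -4.5 0.6'; python3 -m jog '0 0 0 0 0 -2.2 0.6; 0 0 0 0 0 -4.4 0.6; 0 0 0 0 0 -6 0.6; 0 0 0 0 0 -6.62 0.6;0 0 0 0 0 -6.62 0.6' 20; python3 -c "
from h import *
go([-95,-12,18],down(165.16))"
```

```text
time_s: 3.42
ee_pos: [455.8, -19.3, 187.8]
ee_rot: [179.9, 0.4, 165.2]
force: [2.3, -0.1, -0.3]
gripper_width: 54.8
time_s: 4.05
ee_pos: [455.8, -19.7, 19.9]
ee_rot: [-180.0, -0.1, 165.2]
force: [1.0, -0.3, -0.1]
gripper_width: 54.5
world [504.8 -31.4  20. ] turn [-0.   -0.02 -0.01] shift [ 1.96 -0.47  0.01] t 4.05
```

```bash
python3 -m jog '0 0 0 0.4 -0.1 0 0.6; 0 0 0 0.8 -0.2 0 0.6; 0 0 0 1.15 -0.29 0 0.6; 0 0 0 1.5 -0.38 0 0.6; 0 0 0 1.75 -0.45 0 0.6'; python3 -m jog '0 0 0 0.1 -0.02 0 0.6; 0 0 0 0.2 -0.05 0 0.6; 0 0 0 0.2 -0.05 0 0.6'; python3 -c "
from h import *
a=grab_frame('top');save(cv2.resize(a[140:290,260:410],(600,600),interpolation=cv2.INTER_CUBIC),'t2.png')
go([-125,-12,18])
go([-125,-12,80])
go([-20,-160,80],down(75.16))"
```

```text
time_s: 4.68
ee_pos: [500.9, -31.9, 20.5]
ee_rot: [180.0, -0.0, 165.1]
force: [-1.7, 0.3, 1.3]
gripper_width: 54.8
time_s: 5.05
ee_pos: [504.8, -32.9, 20.2]
ee_rot: [-180.0, -0.1, 165.1]
force: [-2.0, 1.1, 0.4]
gripper_width: 54.5
world [475.8 -23.8  20. ] turn [0. 0. 0.] shift [-1.16  0.36 -0.01] t 5.1
world [475.8 -23.8  82. ] turn [0. 0. 0.] shift [-1.16  0.36  2.47] t 5.1
world [ 539.4 -193.7   82. ] turn [-1.0e-02 -1.0e-02 -1.8e+01] shift [ 1.38 -6.43  2.47] t 5.1
```

```bash
python3 -m jog '0 0 0 -0.6 0.2 0 0.6; 0 0 0 -0.8 0.2 2 0; 0 0 0 -0.8 0.2 3 0; 0 0 0 0.2 -2 3 0; 0 0 0 1.2 -4.2 3 0' 20; python3 -c "
from h import *
go([-27,-145,18],down(165.16))"
```

```text
time_s: 5.72
ee_pos: [536.4, -138.5, 96.5]
ee_rot: [180.0, 0.2, 165.2]
force: [0.1, 0.3, 0.3]
gripper_width: 17.5
world [ 536.5 -177.4   20. ] turn [ 0.01  0.04 -0.02] shift [ 0.01 -1.56 -3.06] t 5.725
```

View pics/t2.png

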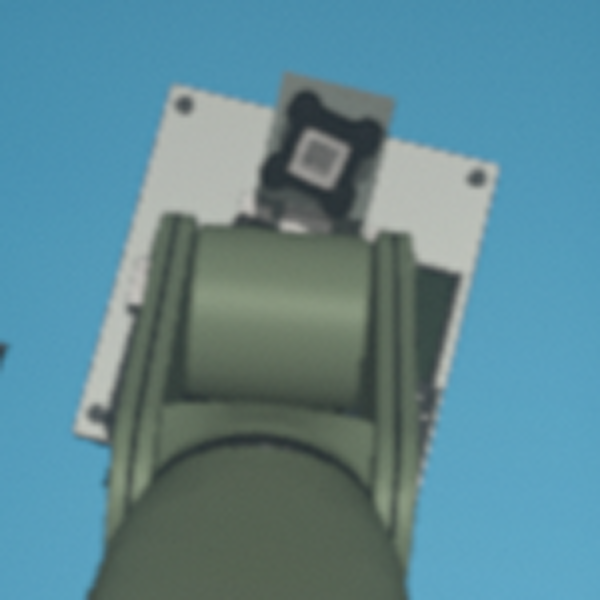

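The view (6 used) is mostly blocked by the arm, but the board's right edge near (455,300) is now parallel to the plate. Next is the side push.

```bash
python3 -m jog '0 0 0 0 -1.56 0 0; 0 0 0 0 -1.56 -2 0; 0 0 0 0 -1.56 -3.06 0; 0 0 0 0 -1.56 -3.06 0'; python3 -c "
from h import *
go([-27,-85,18],down(165.16))"
```

```text
time_s: 6.22
ee_pos: [533.7, -176.2, 17.2]
ee_rot: [180.0, -0.2, 165.1]
force: [0.1, -0.1, 0.5]
gripper_width: 0.1
world [ 551.9 -119.4   20. ] turn [-0.02 -0.04  0.01] shift [0.73 2.27 0.11] t 6.225
```

```bash
python3 -m jog '0 0 0 0.2 0.5 0.1 0; 0 0 0 0.35 1 0.1 0; 0 0 0 0.5 1.5 0.1 0; 0 0 0 0.65 2 0.1 0; 0 0 0 0.73 2.27 0.1 0'; python3 -m jog '0 0 0 0.03 0.1 0 0; 0 0 0 0.05 0.2 0 0;0 0 0 0.05 0.2 0 0';python3 -c "
from h import *
go([-27,-78.5,18],down(165.16));o,r=FR();print(r.inv().apply(env.state()['ee_pos']-o))"
```

```text
time_s: 6.85
ee_pos: [554.5, -120.0, 22.7]
ee_rot: [-179.9, 0.1, 165.3]
force: [-2.4, -5.2, 7.2]
gripper_width: 0.3
time_s: 7.22
ee_pos: [555.7, -115.2, 22.7]
ee_rot: [-179.9, 0.1, 165.2]
force: [-1.8, -3.2, 7.5]
gripper_width: 0.7
world [ 553.5 -113.1   20. ] turn [ 0.02  0.02 -0.01] shift [-0.09  0.08 -0.11] t 7.225
[-24.40370894 -79.96064909  20.73848018]
```

```bash
python3 -c "
from h import *
print(env.state()['force'],env.state()['ee_pos']);a=grab_frame('side');b=grab_frame('wrist')
a=cv2.resize(a[200:320,280:420],(560,480),interpolation=cv2.INTER_CUBIC)
save(np.hstack([a,cv2.resize(b[:, 300:540],(240,480))]),'s2.png')"
```

```text
[-1.82010156 -3.15869547  7.50251314] [ 555.67998653 -115.22304744   22.73848018]
```

View pics/s2.png

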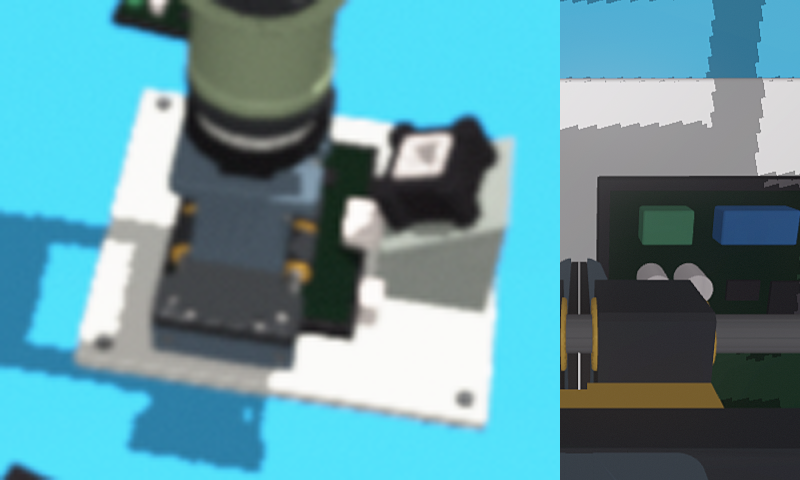

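View 7: the finger is beside the board's right edge, and the board is already under the toe side. I raise slightly and push on while watching the force.

```bash
python3 -m jog '0 0 0 0 0 0.08 0; 0 0 0 0 0 0.08 0'; python3 -m jog '0 0 0 0.03 0.1 0 0; 0 0 0 0.03 0.1 0 0;0 0 0 0.03 0.1 0 0';python3 -m jog '0 0 0 0.03 0.1 0 0; 0 0 0 0.03 0.1 0 0;0 0 0 0.03 0.1 0 0';python3 -c "
from h import *
o,r=FR();print(r.inv().apply(env.state()['ee_pos']-o))"
```

```text
time_s: 7.58
ee_pos: [555.3, -114.6, 23.7]
ee_rot: [180.0, 0.0, 165.2]
force: [1.1, -0.4, 2.4]
gripper_width: 0.6
time_s: 7.95
ee_pos: [555.8, -112.5, 23.5]
ee_rot: [180.0, 0.0, 165.1]
force: [-1.1, -1.6, 4.1]
gripper_width: 0.9
time_s: 8.32
ee_pos: [556.5, -110.2, 23.5]
ee_rot: [180.0, 0.0, 165.1]
force: [-2.2, -2.8, 4.6]
gripper_width: 0.4
[-24.87420479 -74.85951649  21.49523917]
```

```bash
python3 -c "
from h import *
b=grab_frame('wrist');c=camera_params('wrist');import pickle;pickle.dump((c,b),open('w3.pkl','wb'))
s=env.state();print(proj([s['ee_pos']],c));o,r=FR()
print(proj(r.apply([[-75,-65,24],[45,-65,24],[-75,-65,12],[-75,85,24]])+o,c).round())
save(cv2.resize(b[150:330,250:490],(800,600),interpolation=cv2.INTER_CUBIC),'w3.png')"
```

```text
[[317.14449589 292.39659836]]
[[341. 180.]
 [338. 429.]
 [339. 177.]
 [706. 180.]]
```

View pics/w3.png

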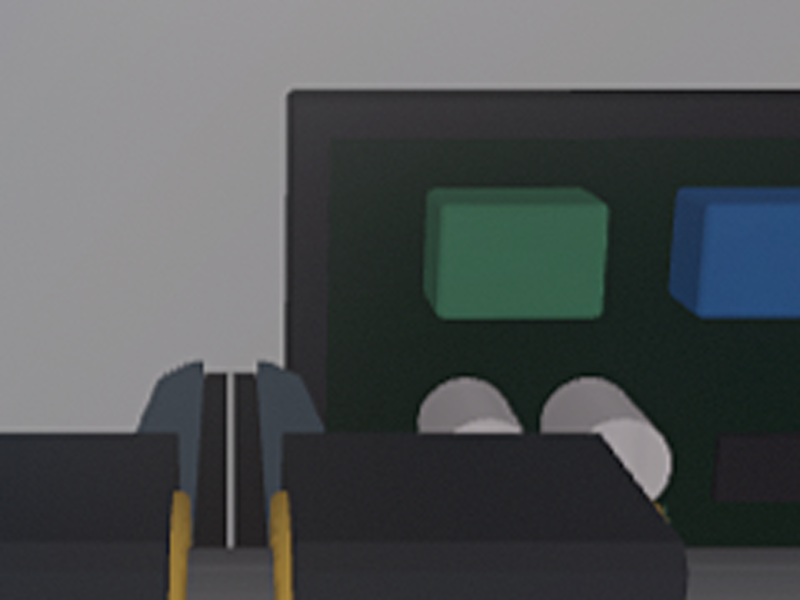

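View 8: the fingertips are chamfered, which explains the upward force. The board edge is parallel to the fixture and about 2 mm from home in y and 1 mm in x (seen (337,177), home (341,180)). I back off a little, go lower and push again.

```bash
python3 -m jog '0 0 0 -0.1 -0.3 0 0; 0 0 0 -0.1 -0.3 -0.25 0; 0 0 0 -0.1 -0.3 -0.25 0';python3 -m jog '0 0 0 0.03 0.1 0 0; 0 0 0 0.05 0.2 0 0;0 0 0 0.05 0.2 0 0';python3 -m jog '0 0 0 0.03 0.1 0 0; 0 0 0 0.05 0.18 0 0;0 0 0 0.05 0.18 0 0';python3 -c "
from h import *
o,r=FR();print(r.inv().apply(env.state()['ee_pos']-o))"
```

```text
time_s: 8.75
ee_pos: [553.2, -117.3, 16.1]
ee_rot: [180.0, -0.1, 165.1]
force: [-0.1, -0.4, -0.5]
gripper_width: 0.3
time_s: 9.12
ee_pos: [555.4, -112.3, 17.2]
ee_rot: [180.0, 0.0, 165.2]
force: [0.6, -0.3, 0.2]
gripper_width: 0.0
time_s: 9.5
ee_pos: [555.7, -110.7, 17.3]
ee_rot: [-179.7, -0.0, 165.3]
force: [-2.5, -10.8, 0.2]
gripper_width: 0.4
[-25.50062787 -75.57846388  15.26914633]
```

```bash
python3 -m jog '0 0 0 0.02 0.06 0 0; 0 0 0 0.02 0.06 0 0;0 0 0 0.02 0.06 0 0';python3 -m jog '0 0 0 -0.05 -0.2 0 0; 0 0 0 -0.1 -0.5 0 0.6;0 0 0 -0.1 -0.5 2 0.6; 0 0 0 -1.5 -0.5 3 0.6; 0 0 0 -3 0.5 3 0.6';python3 -c "
from h import *
o,r=FR();print(r.inv().apply(env.state()['ee_pos']-o))
go([-135,-5,50],down(165.16))"
```

```text
time_s: 9.88
ee_pos: [555.8, -110.7, 17.3]
ee_rot: [-179.6, -0.0, 165.3]
force: [-3.5, -14.4, 0.2]
gripper_width: 0.5
time_s: 10.5
ee_pos: [483.4, -94.9, 94.3]
ee_rot: [180.0, 0.3, 165.0]
force: [-0.8, 0.6, 0.4]
gripper_width: 37.3
[-99.43889383 -78.85247021  92.29086757]
world [468.  -14.4  52. ] turn [0.01 0.07 0.02] shift [-0.62  3.22 -1.69] t 10.5
```

Firm against the side stop, with no motion for more force. Now the final push to the rear.

```bash
python3 -m jog '0 0 0 -0.6 1.6 0 0.6; 0 0 0 -0.6 3.2 0 0.6; 0 0 0 -0.6 3.2 -2 0.6; 0 0 0 -0.6 3.2 -3.05 0.6; 0 0 0 -0.6 3.2 -3.05 0.6';python3 -m jog '0 0 0 0.4 -0.1 0 0.6; 0 0 0 0.8 -0.2 0 0.6; 0 0 0 1.2 -0.3 0 0.6; 0 0 0 1.5 -0.39 0 0.6;0 0 0 1.5 -0.39 0 0.6';python3 -m jog '0 0 0 0.12 -0.03 0 0.6; 0 0 0 0.16 -0.04 0 0.6; 0 0 0 0.2 -0.05 0 0.6; 0 0 0 0.24 -0.06 0 0.6';python3 -c "
from h import *
o,r=FR();print(r.inv().apply(env.state()['ee_pos']-o))"
```

```text
time_s: 11.12
ee_pos: [465.5, -13.8, 14.6]
ee_rot: [-180.0, -0.2, 165.2]
force: [0.4, 0.6, 0.0]
gripper_width: 54.7
time_s: 11.75
ee_pos: [505.3, -24.1, 16.0]
ee_rot: [180.0, 0.0, 165.1]
force: [-0.1, 0.1, 0.1]
gripper_width: 54.7
time_s: 12.25
ee_pos: [507.1, -24.7, 15.5]
ee_rot: [-180.0, -0.4, 165.1]
force: [-7.6, 2.6, 4.8]
gripper_width: 55.0
[-94.57523881  -4.90112362  13.52891375]
```

```bash
python3 -m jog '0 0 0 -0.1 0 0 0.6; 0 0 0 -0.1 0 0.14 0.6; 0 0 0 0 0 0.14 0.6; 0 0 0 0.08 -0.02 0.14 0.6; 0 0 0 0.1 -0.025 0.14 0.6';python3 -m jog '0 0 0 0.08 -0.02 0 0.6; 0 0 0 0.12 -0.03 0 0.6; 0 0 0 0.12 -0.03 0 0.6';python3 -m jog '0 0 0 0.08 -0.02 0 0.6; 0 0 0 0.12 -0.03 0 0.6; 0 0 0 0.12 -0.03 0 0.6';python3 -c "
from h import *
o,r=FR();print(r.inv().apply(env.state()['ee_pos']-o))"
```

```text
time_s: 12.88
ee_pos: [507.0, -25.2, 17.7]
ee_rot: [-179.9, -0.8, 165.1]
force: [-10.3, 3.4, -1.6]
gripper_width: 54.5
time_s: 13.25
ee_pos: [507.0, -25.2, 16.9]
ee_rot: [-179.9, -1.1, 165.1]
force: [-14.0, 5.0, -1.2]
gripper_width: 54.8
time_s: 13.62
ee_pos: [507.0, -25.3, 16.7]
ee_rot: [-179.8, -1.5, 165.1]
force: [-19.4, 8.0, 3.5]
gripper_width: 54.9
[-94.47214732  -5.45672487  14.73143388]
```

```bash
python3 -m jog '0 0 0 -0.6 0.15 0 0.6; 0 0 0 -0.9 0.2 2 0.6; 0 0 0 -0.5 0 4.2 0.6; 0 0 0 1 0 6.4 0.6; 0 0 0 2 0 8.6 0.6';python3 -m jog '0 0 0 1.8 -0.5 1.5 1; 0 0 0 4 -1 2 1; 0 0 0 4 -1 2 1;0 0 0 4 -1 2 1'; python3 - <<'E'
from h import *
c=camera_params('wrist');a=grab_frame('wrist');import pickle;pickle.dump((c,a),open('w4.pkl','wb'))
o,r=FR()
P={'plate':[[-115,-110,12],[-115,110,12],[125,110,12],[125,-110,12]],'board':[[-75,-65,24],[-75,85,24],[45,85,24],[45,-65,24]],'stops':[[45,-58,34],[45,-38,34],[45,24,34],[45,44,34],[-30,85,34],[0,85,34]]}
im=a.copy()
for k,p in P.items():
    q=proj(r.apply(p)+o,c);print(k,q.round(1).tolist())
    for u in q: cv2.circle(im,tuple(int(round(v)) for v in u),1,(255,0,0),-1)
save(cv2.resize(im[0:260,180:440],(600,600),interpolation=cv2.INTER_CUBIC),'w4.png')
E
```

```text
time_s: 14.25
ee_pos: [570.4, -27.9, 235.6]
ee_rot: [180.0, 0.3, 165.1]
force: [0.8, 0.3, -0.8]
gripper_width: 54.4
time_s: 14.75
ee_pos: [668.1, -52.7, 282.3]
ee_rot: [-180.0, 0.0, 165.1]
force: [-0.4, 0.8, -0.3]
gripper_width: 90.1
plate [[194.4, 11.7], [421.2, 11.4], [408.0, 249.3], [211.1, 249.6]]
board [[240.6, 53.9], [395.8, 53.7], [390.5, 178.5], [246.3, 178.7]]
stops [[251.5, 179.8], [271.2, 179.7], [332.2, 179.7], [351.9, 179.6], [395.6, 101.9], [394.2, 133.8]]
```

View pics/w4.png

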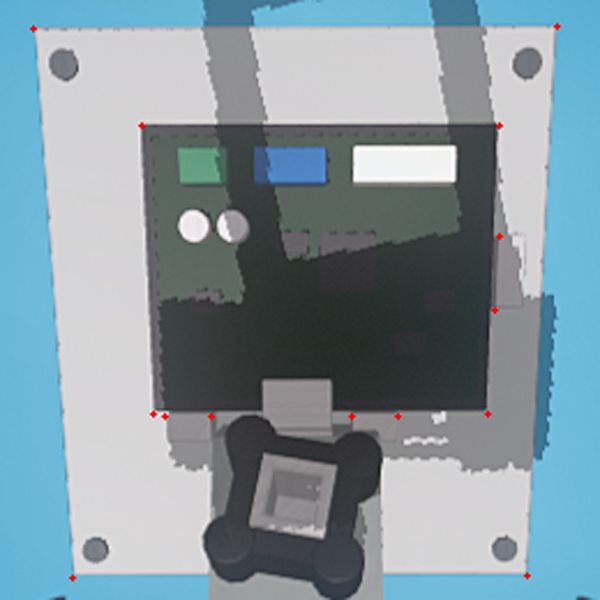

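View 9: the board is home. Its front edge, side edge and corners lie on the predicted home marks, and both rear stops and the side stop touch with no gap. Now to the key.

```bash
python3 -m jog '0 0 -1 -1.2 -1.8 0.7 1; 0 0 -2 -2.4 -3.6 0.7 1; 0 0 -3.4 -3.6 -5.4 0.7 1; 0 0 -3.4 -4.8 -7.2 0.7 1; 0 0 -3.4 -6 -9 0.7 1';python3 -m jog '0 0 0 -1.5 -2.4 0 1; 0 0 0 -1.5 -2.4 0 1; 0 0 0 -1.5 -2.4 0 1'; python3 - <<'E'
from h import *
c=camera_params('wrist');a=grab_frame('wrist');import pickle;pickle.dump((c,a),open('w5.pkl','wb'))
print(env.state()['ee_pos'])
for q in('key','stand'):
    for r in spotter.trace(q,'wrist')[:3]:
        print(q,r['conf'],np.round(r['box']),cv2.minAreaRect(np.argwhere(r['region'])[:,::-1].astype(np.float32)))
save(a,'w5.png')
E
```

```text
time_s: 15.42
ee_pos: [516.0, -278.0, 300.8]
ee_rot: [-180.0, 0.1, 148.2]
force: [0.3, -0.4, 0.1]
gripper_width: 91.2
time_s: 15.8
ee_pos: [480.0, -337.0, 300.5]
ee_rot: [180.0, 0.0, 148.1]
force: [-0.1, 0.9, -0.8]
gripper_width: 91.7
[ 480.6111438  -336.42392472  300.46342813]
key 0.88 [164. 103.  52.  33.] ((189.1000213623047, 120.80001068115234), (50.087921142578125, 30.857736587524414), 26.56505012512207)
key 0.77 [290. 135.  43.  48.] ((311.5, 158.0), (44.0, 41.0), 90.0)
stand 0.85 [279. 117.  75.  69.] ((314.0, 151.0), (70.0, 70.0), 90.0)
```

View pics/w5.png

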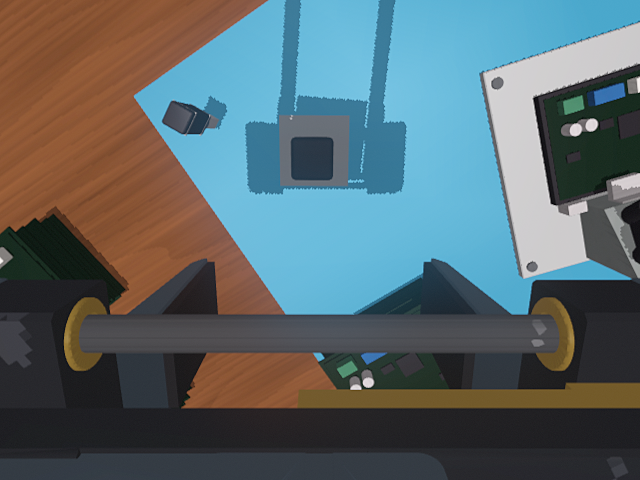

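View 10: the key's handle top is at (312,158), seen from straight above in its stand and square with the jaws at this yaw. The small key is off at (185,118).

```bash
python3 - <<'E'
from h import *
import pickle;c,a=pickle.load(open('w5.pkl','rb'))
g=cv2.cvtColor(a,cv2.COLOR_RGB2GRAY)
m=((g<60)).astype(np.uint8);m[:, :285]=0;m[:,340:]=0;m[:130]=0;m[186:]=0
n,l,st,ce=cv2.connectedComponentsWithStats(m);i=1+np.argmax(st[1:,4]);mr=cv2.minAreaRect(np.argwhere(l==i)[:,::-1].astype(np.float32));print(mr,st[i])
box=cv2.boxPoints(mr)
for z in(179,94):
  W=unproj(box,c,z);print(z,W.mean(0),np.linalg.norm(W[1]-W[0]),np.linalg.norm(W[2]-W[1]),np.degrees(np.arctan2(*(W[1]-W[0])[1::-1])))
sb=[[279,115],[350,116],[350,187],[279,185]]
W=unproj(sb,c,47);print('stand',W.mean(0),np.linalg.norm(np.diff(W,axis=0),axis=1),np.degrees(np.arctan2(*(W[1]-W[0])[1::-1])))
W=unproj(sb,c,47)
E
```

```text
((311.5, 158.0), (42.0, 41.0), 90.0) [ 291  137   42   43 1740]
179 [ 433.69236163 -312.64829081  179.        ] 28.467270448286886 29.02435146205915 58.03238942130236
94 [ 437.19824167 -316.39015237   94.        ] 36.73252093993852 37.45134609181963 58.03238942130233
stand [ 435.04139545 -312.25129806   47.        ] [70.62802585 70.6709545  73.69460739] 57.264211554137965
```

```bash
python3 -m jog '0 0 0 -1 0.5 0 1; 0 0 0 -1.84 0.97 -1 1; 0 0 0 -1.84 0.97 -3 1; 0 0 0 -1.84 0.97 -5 1; 0 0 0 -1.84 0.97 -6.82 1'; python3 -m jog '0 0 0 0 0 0 1; 0 0 0 0 0 0 0.3; 0 0 0 0 0 0 0.2; 0 0 0 0 0 0 0.1; 0 0 0 0 0 0 0.1' 45;python3 -m jog '0 0 0 0 0 0 0.1; 0 0 0 0 0 0 0.1;0 0 0 0 0 0 0.1'; python3 -c "
from h import *
print(env.state())"
```

```text
time_s: 16.58
ee_pos: [435.3, -311.8, 128.3]
ee_rot: [180.0, 0.0, 148.3]
force: [0.1, -0.2, -0.4]
gripper_width: 91.0
time_s: 17.2
ee_pos: [434.9, -313.5, 130.5]
ee_rot: [-180.0, 0.1, 148.1]
force: [-0.7, -0.2, -0.5]
gripper_width: 54.1
time_s: 17.58
ee_pos: [434.6, -313.3, 129.6]
ee_rot: [180.0, -0.0, 148.1]
force: [-0.1, -0.3, 0.7]
gripper_width: 29.5
{'time_s': 17.575, 'qpos': array([-3.70159275e+01,  1.87769112e+01,  1.02044191e+02,  3.22373236e-03,
        5.91869255e+01, -9.51529922e+01]), 'qvel': array([-0.00704575,  0.03766925,  0.05861368, -0.01151586, -0.04231916,
        0.01517438]), 'effort': array([ 4.37206391e-02, -3.88402748e+01, -2.04835367e+01, -1.39173915e-02,
        3.29890440e-02,  1.16301308e-03]), 'ee_pos': array([ 434.62484285, -313.27988545,  129.64702662]), 'ee_rot': array([ 1.79996522e+02, -7.74684111e-03,  1.48135413e+02]), 'force': array([-0.11305915, -0.32773563,  0.70896257]), 'torque': array([0.02032979, 0.00188453, 0.02982509]), 'gripper_width': 29.501957879805207}
```

```bash
cat >> h.py <<'E'
def knobR(th):
    o,r=FR();n=np.array([-.5,0,3**.5/2]);return r*R.from_rotvec(-th*n)*R.from_euler('y',-30,degrees=True)
def tgt(th,gap,L=121,k=None):
    "TCP pose for key tip gap mm out of the socket mouth"
    o,r=FR();Rk=knobR(th);cur=R.from_euler('xyz',env.state()['ee_rot'],degrees=True)
    c=[Rk*R.from_euler('z',90*i,degrees=True)*R.from_euler('x',180,degrees=True) for i in range(4)]
    Rt=min(c,key=lambda q:(q*cur.inv()).magnitude()) if k is None else c[k]
    p=r.apply([85,0,75])+o+Rk.apply([0,0,36+gap+L]);return p,Rt
E
python3 -m jog '0 0 0 0 0 2 0.1; 0 0 0 0 0 4 0.1; 0 0 0 0 0 6 0.1; 0 0 0 0 0 6 0.1' ; python3 - <<'E'
from h import *
p,Rt=tgt(.2,50);go(p,Rt,fix=False);print(Rt.as_euler('xyz',degrees=True))
E
```

```text
time_s: 18.08
ee_pos: [436.2, -314.4, 283.4]
ee_rot: [-180.0, 0.5, 148.1]
force: [0.5, 0.5, -3.2]
gripper_width: 29.6
world [581.9 -39.4 256.3] turn [-1.77 -5.64  1.09] shift [ 5.83 11.   -1.09] t 18.075
[173.45666724  29.34276958 151.98538515]
```

```bash
python3 -m jog '-0.3 -1 0.2 0.5 1.5 0.5 0.1; -0.7 -2.3 0.4 1.7 3.5 0.5 0.1; -1.1 -3.6 0.6 3 5.8 0.5 0.1; -1.5 -4.9 0.9 4.3 8 0.2 0.1; -1.77 -5.64 1.09 5.5 10 0 0.1' ; python3 -m jog '0 0 0 0.15 0.5 -0.3 0.1; 0 0 0 0.3 1 -0.8 0.1; 0 0 0 0.3 1 -0.9 0.1'; python3 - <<'E'
from h import *
s=env.state();c=camera_params('wrist');a=grab_frame('wrist');import pickle;pickle.dump((c,a,s),open('w6.pkl','wb'))
p,Rt=tgt(.2,50);go(p,Rt,fix=False)
T=R.from_euler('xyz',s['ee_rot'],degrees=True)
def kp(P): return proj(T.apply(np.array(P,float))+s['ee_pos'],c).round(1)
print('tip5',kp([[x,y,116] for x,y in((8,8),(8,-8),(-8,-8),(-8,8))]).tolist(),'tip',kp([[0,0,121]]))
Rk=knobR(.2);o,r=FR();print('mouth',proj(Rk.apply([[x,y,36] for x,y in((9.25,9.25),(9.25,-9.25),(-9.25,-9.25),(-9.25,9.25),(0,0))])+r.apply([85,0,75])+o,c).round(1).tolist())
save(cv2.resize(a[130:330,190:450],(780,600),interpolation=cv2.INTER_CUBIC),'w6.png')
E
```

```text
time_s: 18.7
ee_pos: [569.2, -62.6, 276.5]
ee_rot: [173.6, 28.7, 152.1]
force: [0.7, -1.7, -3.0]
gripper_width: 29.9
time_s: 19.08
ee_pos: [576.9, -38.5, 253.4]
ee_rot: [173.7, 28.5, 152.2]
force: [-0.0, -0.1, -3.4]
gripper_width: 29.8
world [581.9 -39.4 256.3] turn [-0.04 -0.15 -0.02] shift [ 0.18 -0.01  0.09] t 19.125
tip5 [[328.6, 221.4], [306.2, 221.4], [306.4, 243.0], [328.5, 243.0]] tip [[317.4 230.7]]
mouth [[330.4, 237.1], [308.9, 237.1], [308.8, 215.9], [330.6, 216.0], [319.7, 226.6]]
```

View pics/w6.png

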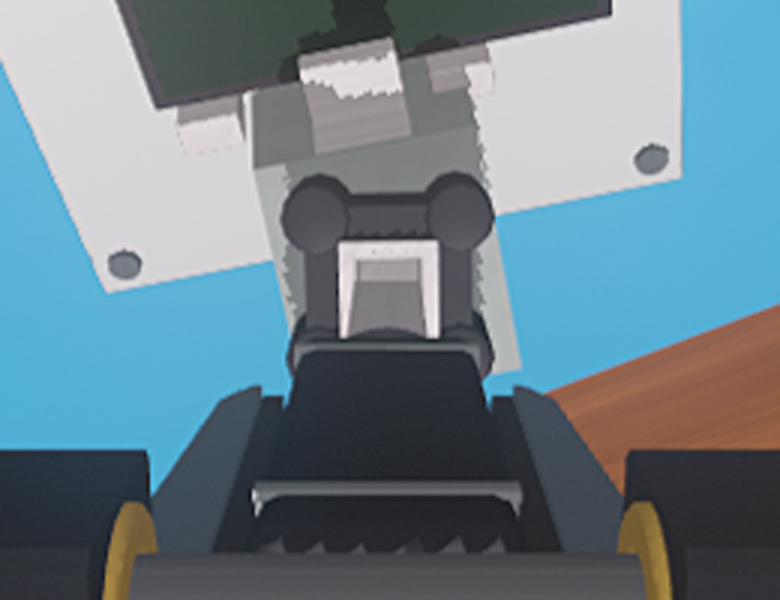

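View 11: the knob ring is where predicted (centre (319.7,226.5)) and square with the tool. The handle hides the shank, so I measure the handle's edges numerically to find the key's tilt in the jaws.

```bash
python3 - <<'E'
from h import *
import pickle;c,a,s=pickle.load(open('w6.pkl','rb'))
g=cv2.cvtColor(a,cv2.COLOR_RGB2GRAY).astype(int)
for x in(300,310,320,330,340): print('col',x,'rows 236..304',g[236:304,x].tolist())
for y in(250,256,262,270,280,288,292,296): print('row',y,'cols 268..372',g[y,268:372].tolist())
T=R.from_euler('xyz',s['ee_rot'],degrees=True)
q=lambda P:proj(T.apply(np.array(P,float))+s['ee_pos'],c).round(1).tolist()
print('handle face pred',q([[15,-15,36],[15,15,36],[15,-15,-49],[15,15,-49]]))
E
```

```text
col 300 rows 236..304 [83, 83, 84, 73, 61, 70, 60, 52, 80, 102, 80, 47, 51, 51, 52, 51, 50, 50, 51, 51, 49, 49, 48, 48, 48, 48, 47, 48, 47, 48, 44, 46, 46, 46, 47, 45, 43, 43, 44, 43, 44, 43, 41, 41, 41, 42, 42, 40, 40, 41, 41, 38, 39, 34, 62, 85, 88, 103, 96, 42, 34, 38, 40, 39, 37, 36, 38, 38]
col 310 rows 236..304 [126, 125, 126, 131, 110, 65, 56, 50, 80, 101, 80, 44, 48, 50, 49, 50, 49, 48, 48, 49, 48, 49, 48, 47, 47, 46, 45, 45, 45, 45, 46, 43, 45, 44, 43, 45, 42, 43, 42, 43, 42, 41, 41, 42, 41, 40, 41, 39, 39, 39, 38, 40, 39, 35, 59, 85, 88, 104, 96, 41, 35, 37, 39, 37, 37, 36, 34, 38]
col 320 rows 236..304 [123, 125, 120, 92, 65, 71, 62, 49, 78, 107, 89, 43, 49, 50, 48, 49, 46, 48, 47, 47, 48, 48, 46, 45, 46, 46, 45, 46, 45, 44, 43, 44, 44, 43, 42, 43, 42, 41, 42, 41, 40, 40, 40, 41, 41, 40, 39, 40, 38, 39, 38, 39, 36, 34, 58, 84, 87, 104, 95, 41, 32, 35, 36, 36, 35, 37, 37, 37]
col 330 rows 236..304 [120, 122, 123, 124, 129, 108, 58, 44, 76, 108, 93, 42, 48, 48, 49, 47, 48, 47, 47, 47, 46, 46, 46, 46, 45, 45, 45, 44, 45, 44, 42, 44, 41, 43, 43, 42, 41, 41, 40, 42, 41, 42, 40,
[... 3385 characters left out ...]
, 87, 89, 88, 87, 88, 88, 87, 87, 88, 88, 88, 88, 88, 87, 88, 88, 88, 88, 88, 87, 89, 88, 89, 88, 88, 89, 87, 88, 88, 88, 87, 88, 92, 70, 44, 41, 42, 43, 42, 40, 49, 65]
row 296 cols 268..372 [45, 47, 45, 44, 42, 30, 168, 138, 115, 109, 105, 100, 67, 35, 29, 36, 35, 36, 36, 38, 35, 36, 36, 37, 37, 36, 36, 35, 36, 37, 34, 33, 34, 35, 35, 35, 34, 34, 33, 35, 36, 35, 35, 32, 35, 33, 34, 34, 33, 34, 33, 34, 32, 33, 32, 34, 33, 33, 34, 33, 32, 32, 35, 32, 33, 32, 32, 34, 32, 34, 33, 36, 33, 35, 33, 32, 32, 33, 32, 34, 33, 33, 34, 34, 34, 34, 33, 30, 37, 72, 92, 95, 117, 119, 121, 108, 55, 38, 41, 42, 42, 44, 40, 42]
handle face pred [[288.2, 240.2], [345.7, 240.2], [269.3, 307.3], [362.9, 307.2]]
```

The fits agree with the nominal grasp: the handle's bottom edge is at row 240.5 against 240.2 predicted. The wrist camera has a sideways bias of about 1 mm, and in the picture the tool axis (319.6) already points at the socket centre (319.7). So I drop the sideways part of the correction.

```bash
cat >> h.py <<'E'
def goc(th,gap,lat=0.,L=121):
    "like tgt, with the sideways (tool y) offset from the estimated axis kept at lat mm"
    p,Rt=tgt(th,gap,L);p=p+lat*Rt.apply([0,1,0]);go(p,Rt,fix=False)
    s=env.state();print('err tool xyz',Rt.inv().apply(s['ee_pos']-p).round(2),'tool z',Rt.apply([0,0,1]).round(3),'tool y',Rt.apply([0,1,0]).round(3))
E
python3 - <<'E'
from h import *
goc(.2,50);goc(.2,8,lat=-1.7)
E
```

```text
world [581.9 -39.4 256.3] turn [-0.04 -0.15 -0.02] shift [ 0.18 -0.01  0.09] t 19.125
err tool xyz [ 4.71 -1.87 -0.41] tool z [ 0.483 -0.128 -0.866] tool y [0.417 0.903 0.099]
world [601.5 -46.4 219.7] turn [-0.04 -0.15 -0.02] shift [ 0.97 -0.29 -1.38] t 19.125
err tool xyz [  4.71  -0.17 -42.41] tool z [ 0.483 -0.128 -0.866] tool y [0.417 0.903 0.099]
```

```bash
python3 -m jog '-0.04 -0.15 -0.02 0.3 -0.1 -0.3 0.1; -0.04 -0.15 -0.02 0.5 -0.17 -0.7 0.1; -0.04 -0.15 -0.02 0.8 -0.24 -1.1 0.1; -0.04 -0.15 -0.02 0.97 -0.29 -1.38 0.1; -0.04 -0.15 -0.02 0.97 -0.29 -1.38 0.1'; python3 - <<'E'
from h import *
c=camera_params('wrist');a=grab_frame('wrist');g=cv2.cvtColor(a,cv2.COLOR_RGB2GRAY)
goc(.2,8,lat=-1.7);goc(.2,-10,lat=-1.7)
Rk=knobR(.2);o,r=FR();print('mouth pred',proj(Rk.apply([0,0,36])+r.apply([85,0,75])+o,c).round(1))
for y in(200,205,210,215,220): print(y,g[y,285:355].tolist())
E
```

```text
time_s: 19.75
ee_pos: [603.2, -46.9, 221.7]
ee_rot: [173.3, 29.5, 151.8]
force: [-0.3, 0.4, -3.8]
gripper_width: 29.8
world [601.5 -46.4 219.7] turn [-0.    0.06  0.01] shift [-0.07  0.02 -0.11] t 19.8
err tool xyz [-2.86  0.61 -1.35] tool z [ 0.483 -0.128 -0.866] tool y [0.417 0.903 0.099]
world [610.2 -48.7 204.1] turn [-0.    0.06  0.01] shift [ 0.28 -0.07 -0.73] t 19.8
err tool xyz [ -2.86   0.61 -19.35] tool z [ 0.483 -0.128 -0.866] tool y [0.417 0.903 0.099]
mouth pred [[319.  224.1]]
200 [83, 83, 84, 84, 86, 86, 87, 86, 87, 86, 87, 86, 87, 88, 87, 88, 85, 63, 62, 65, 64, 64, 66, 65, 65, 64, 65, 64, 65, 64, 64, 64, 64, 64, 64, 63, 65, 64, 64, 63, 66, 65, 63, 62, 81, 84, 84, 86, 72, 71, 79, 85, 84, 85, 85, 86, 86, 86, 87, 88, 89, 89, 89, 89, 89, 89, 87, 89, 87, 88]
205 [86, 86, 88, 88, 90, 89, 91, 91, 92, 92, 93, 92, 94, 94, 71, 99, 104, 117, 122, 109, 108, 108, 109, 109, 108, 117, 119, 118, 122, 122, 123, 122, 122, 119, 120, 120, 121, 130, 131, 135, 134, 129, 172, 177, 173, 170, 169, 168, 188, 192, 193, 202, 124, 79, 88, 92, 92, 93, 93, 95, 95, 96, 96, 96, 95, 96, 93, 85, 82, 1
[... 296 characters left out ...]
, 85, 85, 81, 104, 131, 127, 183, 186]
215 [134, 126, 89, 81, 84, 84, 85, 84, 84, 83, 84, 84, 83, 76, 106, 218, 219, 217, 222, 229, 167, 118, 126, 157, 161, 162, 164, 164, 162, 159, 161, 162, 161, 159, 159, 161, 161, 160, 158, 158, 159, 161, 162, 161, 165, 111, 184, 217, 222, 219, 220, 229, 174, 94, 79, 84, 85, 85, 84, 86, 85, 85, 86, 84, 81, 103, 128, 163, 185, 184]
220 [133, 137, 94, 81, 85, 84, 84, 84, 83, 84, 84, 85, 83, 79, 62, 230, 228, 222, 222, 228, 192, 137, 120, 162, 166, 160, 160, 162, 161, 161, 158, 160, 161, 160, 159, 159, 158, 160, 161, 161, 160, 161, 161, 162, 165, 112, 179, 216, 221, 219, 220, 229, 185, 100, 78, 83, 84, 85, 86, 86, 85, 84, 85, 85, 82, 103, 128, 161, 186, 185]
```

```bash
python3 -m jog '0 0.06 0 -0.07 0.01 -0.11 0.1; 0 0.06 0 -0.07 0.01 -0.11 0.1; 0 0.06 0 -0.07 0.01 -0.11 0.1'; python3 - <<'E'
from h import *
goc(.2,8,lat=-2.0);goc(.2,-10,lat=-2.0)
E
```

```text
time_s: 20.18
ee_pos: [601.5, -46.3, 220.3]
ee_rot: [173.4, 29.4, 151.9]
force: [-0.0, 0.5, -2.8]
gripper_width: 29.6
world [601.3 -46.6 219.7] turn [-0.    0.01  0.01] shift [-0.01 -0.01 -0.03] t 20.175
err tool xyz [-0.32  0.39 -0.53] tool z [ 0.483 -0.128 -0.866] tool y [0.417 0.903 0.099]
world [610.  -48.9 204.1] turn [-0.    0.01  0.01] shift [ 0.34 -0.1  -0.65] t 20.175
err tool xyz [ -0.32   0.39 -18.53] tool z [ 0.483 -0.128 -0.866] tool y [0.417 0.903 0.099]
```

Aligned; now going in slowly.

```bash
python3 -m jog '0 0 0 0.1 -0.03 -0.17 0.1; 0 0 0 0.18 -0.05 -0.33 0.1; 0 0 0 0.26 -0.08 -0.49 0.1; 0 0 0 0.34 -0.1 -0.65 0.1; 0 0 0 0.34 -0.1 -0.65 0.1'; python3 - <<'E'
from h import *
print(env.state()['force'],env.state()['torque']);goc(.2,-10,lat=-2.0);goc(.2,-25,lat=-2.0)
E
```

```text
time_s: 20.8
ee_pos: [609.9, -49.0, 203.2]
ee_rot: [173.5, 29.3, 151.9]
force: [0.2, -0.2, -2.3]
gripper_width: 29.7
[ 0.16198499 -0.21693117 -2.30862571] [ 0.163446    0.63311986 -0.01711924]
world [610.  -48.9 204.1] turn [-0.   -0.    0.01] shift [0.   0.   0.04] t 20.8
err tool xyz [ 0.52 -0.2   0.78] tool z [ 0.483 -0.128 -0.866] tool y [0.417 0.903 0.099]
world [617.3 -50.9 191.1] turn [-0.   -0.    0.01] shift [ 0.29 -0.07 -0.48] t 20.8
err tool xyz [  0.52  -0.2  -14.22] tool z [ 0.483 -0.128 -0.866] tool y [0.417 0.903 0.099]
```

```bash
python3 -m jog '0 0 0 0.1 -0.02 -0.16 0.1; 0 0 0 0.2 -0.05 -0.32 0.1; 0 0 0 0.29 -0.07 -0.48 0.1; 0 0 0 0.34 -0.09 -0.59 0.1; 0 0 0 0.34 -0.09 -0.59 0.1'; python3 - <<'E'
from h import *
print(env.state()['force'],env.state()['torque']);goc(.2,-28,lat=-2.0);goc(.2,-34,lat=-2.0)
E
```

```text
time_s: 21.42
ee_pos: [618.4, -51.2, 188.6]
ee_rot: [173.4, 29.3, 151.9]
force: [-1.0, 0.5, -3.9]
gripper_width: 29.8
[-0.99560023  0.46196609 -3.87436683] [0.31780321 0.95917599 0.00198646]
world [618.7 -51.2 188.5] turn [-0.   -0.    0.01] shift [ 0.01 -0.   -0.  ] t 21.425
err tool xyz [ 0.25 -0.12 -0.21] tool z [ 0.483 -0.128 -0.866] tool y [0.417 0.903 0.099]
world [621.6 -52.  183.3] turn [-0.   -0.    0.01] shift [ 0.13 -0.03 -0.21] t 21.425
err tool xyz [ 0.25 -0.12 -6.21] tool z [ 0.483 -0.128 -0.866] tool y [0.417 0.903 0.099]
```

```bash
python3 -m jog '0 0 0 0.04 -0.01 -0.07 0.1; 0 0 0 0.08 -0.02 -0.14 0.1; 0 0 0 0.13 -0.03 -0.21 0.1; 0 0 0 0.13 -0.03 -0.21 0.1'; python3 -m jog '0 0 0 0.03 -0.01 -0.05 0.1; 0 0 0 0.05 -0.01 -0.09 0.1; 0 0 0 0.05 -0.01 -0.09 0.1';python3 - <<'E'
from h import *
print(env.state()['force'],env.state()['torque']);goc(.2,-32,lat=-2.0)
E
```

```text
time_s: 21.92
ee_pos: [620.8, -51.9, 185.7]
ee_rot: [173.4, 29.4, 151.9]
force: [-13.2, 3.6, 10.8]
gripper_width: 29.9
time_s: 22.3
ee_pos: [622.3, -52.5, 186.1]
ee_rot: [173.4, 29.6, 151.9]
force: [-21.1, 2.7, 23.9]
gripper_width: 29.8
[-21.13081986   2.71314614  23.926404  ] [-0.11126923  2.33779122 -0.36724542]
world [620.7 -51.7 185.1] turn [0.02 0.05 0.02] shift [-0.06  0.03 -0.04] t 22.3
err tool xyz [-2.07  0.07 -0.06] tool z [ 0.483 -0.128 -0.866] tool y [0.417 0.903 0.099]
```

The key is fully in: the tip depth is 32 mm and the axial force rose to about 30 N. I ease off the press and turn clockwise about the key axis.

```bash
python3 -m jog '0 0 0 -0.06 0.02 0.05 0.1; 0 0 0 -0.06 0.02 0.05 0.1' 60; python3 -m jog '0.58 -0.15 -1.04 0 0 0 0.1; 1.16 -0.31 -2.08 0 0 0 0.1; 1.74 -0.46 -3.12 0 0 0 0.1; 2.32 -0.61 -4.16 0 0 0 0.1; 2.9 -0.77 -5.2 0 0 0 0.1';python3 - <<'E'
from h import *
s=env.state();n=knobR(0).apply([0,0,1]);print(s['force'],'axial torque',s['torque']@n,'tz',s['torque'],'q6',s['qpos'])
p,Rt=tgt(.2,-32);Rt=tgt(.2,-32,k=None)[1]
T=R.from_euler('xyz',s['ee_rot'],degrees=True);print('axis err',np.degrees(np.arccos(-T.apply([0,0,1])@n)))
goc(.2+np.radians(30),-32)
E
```

```text
time_s: 22.55
ee_pos: [622.0, -52.3, 186.1]
ee_rot: [173.4, 29.6, 151.9]
force: [-12.2, -0.0, 11.9]
gripper_width: 29.7
time_s: 23.18
ee_pos: [621.1, -52.2, 185.6]
ee_rot: [158.9, 22.1, 119.3]
force: [-13.2, 0.9, 13.3]
gripper_width: 29.5
[-13.19087998   0.89196805  13.31971235] axial torque 0.11950955853375006 tz [-0.4155814   1.81160974 -0.36183033] q6 [ -2.49954346  11.6103338  110.70217991 -13.11118168  28.73361635
 -26.05989791]
axis err 0.20594928232366036
world [621.5 -49.9 185.3] turn [0.   0.04 0.05] shift [ 0.02  0.09 -0.02] t 23.175
err tool xyz [-1.82 -1.49 -0.23] tool z [ 0.483 -0.128 -0.866] tool y [0.746 0.578 0.331]
```

```bash
python3 -m jog '0.58 -0.15 -1.04 0 0 0 0.1; 1.16 -0.31 -2.08 0 0 0 0.1; 1.74 -0.46 -3.12 0 0 0 0.1; 2.32 -0.61 -4.16 0 0 0 0.1; 2.32 -0.61 -4.16 0 0 0 0.1';python3 - <<'E'
from h import *
s=env.state();n=knobR(0).apply([0,0,1]);print(s['force'],'axial torque',s['torque']@n,s['torque'])
a=grab_frame('wrist');save(a,'w7.png');goc(.2+np.radians(54),-32)
b=grab_frame('side');save(b,'s7.png')
E
```

```text
time_s: 23.8
ee_pos: [620.4, -52.6, 185.3]
ee_rot: [152.3, 12.1, 96.6]
force: [-15.2, -0.3, 14.4]
gripper_width: 29.7
[-15.20185896  -0.33393567  14.44361863] axial torque 0.07662982683743391 [-0.6407218   2.09108567 -0.57832055]
world [621.5 -49.9 185.3] turn [0.02 0.01 0.03] shift [ 0.04  0.11 -0.  ] t 23.85
err tool xyz [-2.51 -1.44 -0.24] tool z [ 0.483 -0.128 -0.866] tool y [0.868 0.2   0.455]
```

```bash
python3 -m jog '0.39 -0.1 -0.69 0 0 0 0.1; 0.77 -0.2 -1.39 0 0 0 0.1; 0.77 -0.2 -1.39 0 0 0 0.1';python3 -c "
from h import *
s=env.state();n=knobR(0).apply([0,0,1]);print('axial torque',s['torque']@n)";python3 -m jog '0.39 -0.1 -0.69 0 0 0 0.1; 0.77 -0.2 -1.39 0 0 0 0.1; 0.77 -0.2 -1.39 0 0 0 0.1';python3 -c "
from h import *
s=env.state();n=knobR(0).apply([0,0,1]);print('axial torque',s['torque']@n);goc(.2+np.radians(70),-32)"
```

```text
time_s: 24.28
ee_pos: [620.1, -52.6, 185.1]
ee_rot: [151.1, 8.3, 89.4]
force: [-15.0, -0.9, 13.3]
gripper_width: 30.1
axial torque 0.07243370174416863
time_s: 24.65
ee_pos: [619.8, -52.5, 184.9]
ee_rot: [150.4, 4.5, 82.5]
force: [-15.7, 1.7, 14.1]
gripper_width: 29.9
axial torque 0.41426471808734144
world [621.5 -49.9 185.3] turn [ 0.04 -0.03  0.02] shift [0.07 0.1  0.01] t 24.65
err tool xyz [-2.76 -1.42 -0.2 ] tool z [ 0.483 -0.128 -0.866] tool y [ 0.866 -0.076  0.494]
```

```bash
for i in 1 2; do :; done; python3 -m jog '0.39 -0.1 -0.69 0 0 0 0.1; 0.58 -0.15 -1.04 0 0 0 0.1; 0.58 -0.15 -1.04 0 0 0 0.1';python3 -c "
from h import *
s=env.state();n=knobR(0).apply([0,0,1]);print('axial torque',s['torque']@n)";python3 -m jog '0.39 -0.1 -0.69 0 0 0 0.1; 0.58 -0.15 -1.04 0 0 0 0.1; 0.58 -0.15 -1.04 0 0 0 0.1';python3 -c "
from h import *
s=env.state();n=knobR(0).apply([0,0,1]);print('axial torque',s['torque']@n);goc(.2+np.radians(82),-32);
b=grab_frame('wrist');save(b,'w8.png')"
```

```text
time_s: 25.02
ee_pos: [619.7, -52.5, 184.8]
ee_rot: [150.1, 1.7, 77.5]
force: [-16.4, 1.4, 14.5]
gripper_width: 30.0
axial torque 1.6522247416379492
time_s: 25.4
ee_pos: [619.7, -52.6, 184.8]
ee_rot: [150.1, -1.2, 72.5]
force: [-16.7, 1.4, 14.5]
gripper_width: 30.3
axial torque 2.481618509525898
world [621.5 -49.9 185.3] turn [ 0.1  -0.05 -0.07] shift [0.07 0.11 0.02] t 25.4
err tool xyz [-3.1  -0.98 -0.19] tool z [ 0.483 -0.128 -0.866] tool y [ 0.82  -0.28   0.499]
```

```bash
cat >> h.py <<'E'
def lobes(th,z=36,rad=27.5):
    o,r=FR();a=np.radians(45+90*np.arange(4))
    return knobR(th).apply(np.c_[rad*np.cos(a),rad*np.sin(a),np.full(4,z)])+r.apply([85,0,75])+o
def ring(th,c,z=36,rad=27.5,rl=11.):
    o,r=FR();out=[]
    for a in np.radians(45+90*np.arange(4)):
        t=np.linspace(0,2*np.pi,24);P=np.c_[rad*np.cos(a)+rl*np.cos(t),rad*np.sin(a)+rl*np.sin(t),np.full(24,z)]
        out.append(proj(knobR(th).apply(P)+r.apply([85,0,75])+o,c))
    return out
def score(reg,c):
    "IoU of the lobes' swept silhouette with a traced region, over th"
    res={}
    for th in np.arange(0,1.58,.05):
        m=np.zeros((480,640),np.uint8)
        for zz in(2,10,20,28,36):
            for q in ring(th,c,zz): cv2.fillPoly(m,[q.round().astype(int)],1)
            o,r=FR();t=np.linspace(0,2*np.pi,40);P=np.c_[27*np.cos(t),27*np.sin(t),np.full(40,zz)]
            cv2.fillPoly(m,[proj(knobR(th).apply(P)+r.apply([85,0,75])+o,c).round().astype(int)],1)
        m=m>0;res[round(th,2)]=round((m&reg).sum()/(m|reg).sum(),3)
    return res
E
python3 - <<'E'
from h import *
for cam in('wrist','side','top'):
    grab_frame(cam);c=camera_params(cam)
    for r in spotter.trace('star_knob',cam)[:2]:
        if r['region'].sum()<100: continue
        s=score(r['region'],c);b=sorted(s,key=s.get)[::-1][:5];print(cam,r['conf'],np.round(r['box']),[(k,s[k]) for k in b])
import pickle;c,a,_=pickle.load(open('w6.pkl','rb'))
E
```

```text
wrist 0.87 [263. 179. 111.  89.] [(np.float64(1.2), np.float64(0.523)), (np.float64(1.15), np.float64(0.52)), (np.float64(1.25), np.float64(0.517)), (np.float64(1.1), np.float64(0.51)), (np.float64(1.3), np.float64(0.501))]
wrist 0.22 [224. 207.  41.  44.] [(np.float64(0.9), np.float64(0.004)), (np.float64(0.95), np.float64(0.003)), (np.float64(0.85), np.float64(0.003)), (np.float64(0.8), np.float64(0.003)), (np.float64(0.75), np.float64(0.003))]
side 0.91 [371. 227.  36.  33.] [(np.float64(1.2), np.float64(0.691)), (np.float64(1.1), np.float64(0.687)), (np.float64(1.15), np.float64(0.686)), (np.float64(1.25), np.float64(0.685)), (np.float64(1.35), np.float64(0.683))]
```

The silhouette fit puts the knob at about 1.2 in both cameras, and the torque has risen firmly. I give one small extra push, relax the twist, then release and retreat along the key axis.

```bash
python3 -m jog '0.39 -0.1 -0.69 0 0 0 0.1; 0.39 -0.1 -0.69 0 0 0 0.1; 0.39 -0.1 -0.69 0 0 0 0.1';python3 -c "
from h import *
s=env.state();n=knobR(0).apply([0,0,1]);print('axial torque',s['torque']@n,s['gripper_width'])"; python3 -m jog '-0.39 0.1 0.69 0 0 0 0.1; -0.77 0.2 1.39 0 0 0 0.1; -1.06 0.28 1.9 0 0 0.02 0.1; -1.06 0.28 1.9 0 0 0.02 0.1';python3 -c "
from h import *
s=env.state();n=knobR(0).apply([0,0,1]);print('axial torque',s['torque']@n,s['gripper_width'],s['force'])
p,Rt=tgt(.2+np.radians(75),-32);go(p,Rt,fix=False)
grab_frame('wrist');c=camera_params('wrist')
for r in spotter.trace('star_knob','wrist')[:1]:
    s=score(r['region'],c);b=sorted(s,key=s.get)[::-1][:5];print(r['conf'],[(float(k),float(s[k])) for k in b])
"
```

```text
time_s: 26.12
ee_pos: [619.5, -53.2, 184.9]
ee_rot: [150.3, -3.1, 69.0]
force: [-18.1, -1.6, 14.4]
gripper_width: 31.8
axial torque 2.464307711344265 31.750121366102793
time_s: 26.62
ee_pos: [619.9, -53.1, 184.9]
ee_rot: [150.2, 2.0, 78.1]
force: [-14.1, -2.8, 11.3]
gripper_width: 29.7
axial torque 0.4762326462371527 29.69814977944916 [-14.09424169  -2.81772455  11.34293674]
world [621.5 -49.9 185.3] turn [ 0.04 -0.04  0.02] shift [0.06 0.13 0.01] t 26.625
0.73 [(1.15, 0.499), (1.2, 0.498), (1.1, 0.496), (1.25, 0.484), (1.05, 0.484)]
```

The jaws were forced open to 31.8 mm at a constant 2.5 N m, so the knob is at its end stop. Releasing now.

```bash
python3 -m jog '0 0 0 0 0 0 0.3; 0 0 0 0 0 0 0.6; 0 0 0 0 0 0 0.7; 0 0 0 0 0 0 0.7;0 0 0 0 0 0 0.7'; python3 -m jog '0 0 0 -0.3 0.08 0.54 0.7; 0 0 0 -0.9 0.24 1.62 0.7; 0 0 0 -1.6 0.42 2.9 0.7; 0 0 0 -2.4 0.64 4.3 0.7; 0 0 0 -2.9 0.77 5.2 0.7';python3 -m jog '0 0 0 0 0 0 0.7;0 0 0 0 0 0 0.7'; python3 - <<'E'
from h import *
import pickle
ims={}
for cam in('wrist','side','top'):
    ims[cam]=grab_frame(cam);c=camera_params(cam)
    for r in spotter.trace('star_knob',cam)[:1]:
        s=score(r['region'],c);b=sorted(s,key=s.get)[::-1][:4];print(cam,r['conf'],[(float(k),float(s[k])) for k in b])
    for r in spotter.look_for('key',cam)[:2]: print('key',np.round(r['box']),r['conf'])
o,r=FR()
im=ims['wrist'].copy()
c=camera_params('wrist');print(proj(lobes(1.2),c).round(),proj(r.apply([[-75,-65,24],[-75,85,24],[45,85,24],[45,-65,24]])+o,c).round())
for q in r.apply([[-75,-65,24],[-75,85,24],[45,85,24],[45,-65,24],[-15,85,34]])+o: cv2.circle(im,tuple(int(v) for v in proj([q],c)[0].round()),1,(255,0,0),-1)
for q in lobes(1.2): cv2.circle(im,tuple(int(v) for v in proj([q],c)[0].round()),2,(255,0,0),-1)
A=cv2.resize(im,(480,360)) if 0 else cv2.resize(im[:,120:520],(500,600),interpolation=cv2.INTER_AREA)
B=cv2.resize(ims['side'][190:310,300:420],(300,300),interpolation=cv2.INTER_CUBIC);C=cv2.resize(ims['top'][150:280,270:400],(300,300),interpolation=cv2.INTER_CUBIC)
save(np.hstack([A,np.vstack([B,C])]),'fin.png')
E
```

```text
time_s: 27.35
ee_pos: [621.9, -51.6, 183.5]
ee_rot: [150.1, 1.8, 78.1]
force: [-0.2, -0.2, -0.6]
gripper_width: 63.6
time_s: 27.98
ee_pos: [548.5, -32.0, 316.8]
ee_rot: [149.9, 1.7, 78.1]
force: [-0.1, 0.3, -0.3]
gripper_width: 63.7
time_s: 28.22
ee_pos: [548.7, -32.4, 312.6]
ee_rot: [150.2, 1.8, 78.1]
force: [-0.3, 1.0, -0.1]
gripper_width: 64.0
wrist 0.57 [(1.15, 0.523), (1.1, 0.522), (1.2, 0.518), (1.05, 0.513)]
side 0.63 [(1.2, 0.729), (1.1, 0.727), (1.15, 0.726), (1.25, 0.724)]
key [233. 378.  19.  32.] 0.84
key [346. 194.  41.  43.] 0.8
top 0.51 [(1.15, 0.066), (1.05, 0.066), (1.0, 0.066), (1.2, 0.065)]
key [474. 309.  22.  10.] 0.48
key [166. 262.  33.  28.] 0.47
[[343. 216.]
 [331. 180.]
 [294. 192.]
 [307. 228.]] [[158. 257.]
 [152. 106.]
 [269. 115.]
 [265. 247.]]
```

View pics/fin.png

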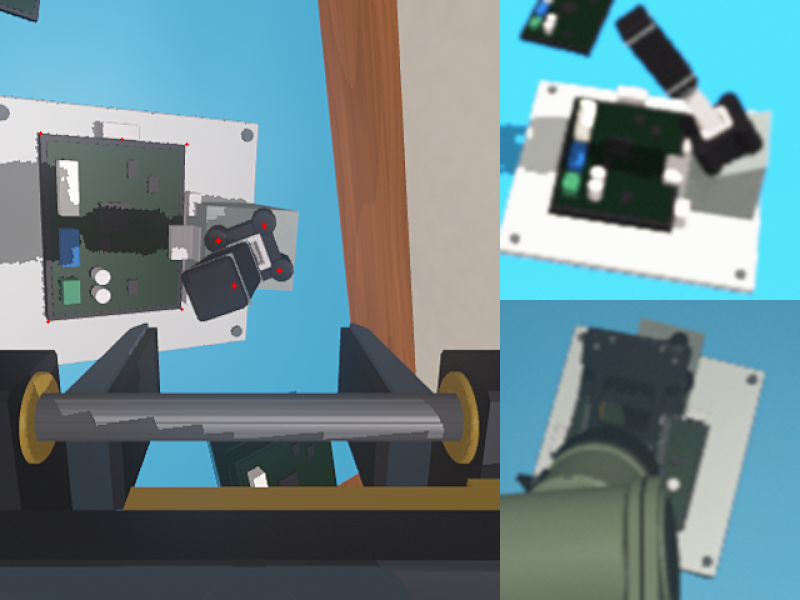

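View 12: the key stands in the socket and the toe lies on the board's rear edge. The visible lobes sit on the marks for 1.2 rad, and the board corners sit on the home marks. The gripper is clear.

```bash
python3 -c "
from h import *
print(env.state()['force'],env.state()['time_s']);print(env.job_done())"
```

```text
[ 0.17189325  0.21899357 -0.64686763] 28.675
the job is handed in; nothing more can be done
None
```

I slid the board home, moved the key from its stand into the knob, turned the knob clockwise to its end stop and let go. I handed the job in at 28.7 s of simulated time. No verdict came back.

- **Board:** it stopped solidly against both rear stops (about 20 N push) and the side stop (about 14 N push). In the last picture the corners lie on the predicted home marks. The rear edge reads 1 to 2 pixels short, as it did right after the push, which is within the calibration error.
- **Key:** it bottomed at the expected 32 mm depth, with about 30 N along the axis. It still stands in the socket, drooping a little as described.
- **Knob:** the torque rose to about 2.5 N m and then stayed there while the jaws were forced open from 29.7 to 31.8 mm, so I took that as the end stop. The outline fits gave 1.15 (wrist camera) and 1.20 rad (side camera), which is only coarse agreement with 1.2. The top camera's fit was unusable because the arm blocked its view. The toe lies on the board's rear edge.
- **Everything else:** I planned no contact with the spool, the bottle or the knob, and saw no unexpected forces. I didn't re-measure where the spool and bottle stand at the end.

One disagreement came up on the way: the wrist camera was about 1 mm off sideways. I lined the key up from the picture itself, and it went in without resistance.

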